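# Prop the slide-drying cabinet's door ajar on its stay and start the fan

### The arm

A 6-joint arm with a two-finger parallel gripper is mounted at the origin on the work surface. World frame = base frame: x ahead of the robot, y to its left, z up, the work surface at z = 0. Lengths are in m, angles in rad, forces in N, time in s.
With the tool pointing down it reaches from about 0.35 to 0.975 m from the base axis. Payload 4.9 kg.
Tool frame: the origin (TCP) lies midway between the tips of the shut fingers; the grasp point (between the pads) lies 19 mm behind it; z points along the fingers, y is the direction in which the jaws open and shut (so a half turn about z gives the same grasp; the last joint's range is limited). The gripper opens to 85 mm and grips with 20 to 120 N. Pads are 22 mm wide; open, the fingers measure 114 mm over their backs; the gripper's body (76 mm by 85 mm) begins 54 mm behind the grasp point. The pads swing forward as they close: fully open they stand 13 mm farther back than shut.
Start: joints at [-1.302, 0.053, 1.613, -0, 1.476, -0.119], TCP at [0.236, -0.579, 0.231] pointing down, gripper open.
Joint ranges: [-3.01, 3.01], [-1.01, 2.22], [0.06, 2.58], [-1.02, 4.17], [0.09, 2.62], [-3.14, 3.14]. Speed limits (rad/s): [2.57, 2.57, 3.14, 3.14, 3.14, 3.14].

### API

Orientations are given as a rotation vector (axis times angle).
In Python, from station import ctrl gives the robot as it stands.
- The arm moves only by the tool jog_arm, never from a script. Its argument "steps" is a list of rows, each an object of numbers: "dx", "dy", "dz": the shift along the world's x, y, z in units of 60 mm (1.0 is 60 mm); "twist": the turn about the world's z in units of 10 degrees (1.0 is 10 degrees). A call has 1 to 5 rows; each row is the pose to reach, as a shift and turn from the pose measured when the call began; what a row does not reach only later rows make up. A row lasts 1/8 s, in which the tool goes at most 62.5 mm and 10.7 degrees, less where a joint would pass 70% of its speed; a pose out of reach is approached as far as the arm can. A call with a gripper value outside its range is refused whole. "gripper" is the closure in counts, from 0 (fully open) to 255 (shut), set as the call begins (left out, the last holds). The fingers move at their own pace and stop on an object; "newtons" is the grip in N (left out, the last holds). Time passes only in rows, so rows that repeat a pose let the fingers close. It gives the time, the measured TCP pose, the force and the opening at its end, in the units of the state.
- ctrl.get_obs(): the state, without advancing time (a new reading comes with each control period).
- ctrl.get_image(name): name is "scene" or "side" or "wrist"; returns a dict with "frame" (420x560x3 uint8, red, green, blue), "range_z" (420x560 float32, m along the optical axis (not along the pixel's ray), 0 where there is no reading), "fx", "fy", "cx", "cy" (pixels), "extrinsics" (4x4, takes a point from camera to world coordinates). Camera axes: x right, y down, z forward; pixel columns grow to the right and rows downward; lengths in m; the calibration is good to about 2 mm. A picture is of the moment at which its call begins.
- ctrl.finish_job(): hands the job in, once; it reports no verdict.
The state is a dict: "t": time; "q": joint angles; "dq": joint speeds; "effort": joint torques, N m; "tool_pos": TCP position; "tool_rot": TCP orientation; "contact_force": force on the tool from outside, world axes, zero at the start; "wrist_torque": the same for the moment, N m; "opening": finger opening in m.
Only numpy, scipy, OpenCV 4.12 (cv2) and the standard library are available. Lean on these libraries where they do the work, as an engineer would, in place of code of your own. Each camera call takes 0.05 s, during which the arm holds its last target.

### The job

Vent the slide-drying cabinet on the bench: swing its loose door out and fix it ajar with the stay bar, by lowering the bar gently so that its third hole, counted from the bar's pivot on the door, drops fully down over the peg on the cabinet roof, and let go. Then start the fan by pressing the push button on the roof console fully down and releasing it. Leave the other things on and around the cabinet where they stand.

Things in the scene. Friction and masses are not known exactly. Their poses are not given: they have to be found in the camera images.
- cabinet: white slide-drying cabinet, 320 deep (x) x 340 wide (y) x 205 mm high, fixed; origin under its centre, x from front to back, y to the robot's left, z up. The front with the door faces the robot (-x). The flat roof, 205 mm above the origin, carries the peg plate, the stay and, rear left, a grey console 16 mm high with the push button and a black dial (not used)
- door_hinge (a point): point on the door's vertical hinge line at roof height, at (-173, 158, 205) mm in the cabinet frame (front left edge); the hinge is fixed
- cab_door (a joint): opening angle of the aluminium-framed clear door in rad, 0 shut, growing as its free right edge swings to the robot (clockwise from above), at most 1.3. Starts between 0 and 0.25. It has no latch and no spring, only a light hinge friction (0.08 Nm): it stays where it is left but any push on it or on the stay moves it. Third hole on the peg: 0.41 to 0.55 rad
- stay: flat dark steel stay bar, 24 wide, 5 thick, 258 mm from pivot to end, 140 g. Origin at the pivot, mid-thickness, 7.5 mm above roof height, on the door's top edge 200 mm from the hinge line; x along the bar to its free end, z up. Swivels freely 0.8 rad right to 1.5 left of square to the door; the free end lifts up to 0.8 rad and falls back level by its weight. Starts lying loose, right of the peg
- stay_hole3 (a point): centre of the third hole from the pivot, at the bar's underside, 170 mm from the pivot along the bar. The bar has four 12 mm through holes, at 110, 140, 170 and 200 mm. With the bar lying level its underside is 5 mm over the roof
- stay_grip (a point): centre of the upright round grip on the free end of the bar: 16 mm diameter, 245 mm from the pivot, its cylinder reaching from 9 to 45 mm above the bar's upper face; the point is 29.5 mm above the bar's mid-plane, 37 mm above the roof with the bar lying down
- peg_plate: dark slotted plate on the roof, 56 x 22 x 2 mm, origin at its centre at roof height, (-100, 20, 205) mm in the cabinet frame; x along the slot, the way the bar points when its third hole is on the peg. In the slot's centre line a steel peg, 9 mm diameter, 1 mm chamfer, top 24 mm above the roof, is clamped tight up to 10 mm either side of the plate's centre; where exactly must be seen or felt
- start_button (a joint): travel of the push button in m, 0 released to 0.006 fully down; spring, 1.5 N at the start, 5 N fully down
- start_button_top (a point): centre of the top face of the steel push button (26 mm diameter, in a dark round collar), facing straight up, on the roof console, rear left, about 34 mm above the roof
- tube_rack: white rack of capped sample tubes, 60 x 200 x 100 mm, origin under its centre, on the bench to the left (bystander)
- tip_box: blue pipette-tip box with clear lid, 85 x 120 x 73 mm, origin under its centre, on the bench to the right (bystander)
- specimen_jar: clear screw-top jar, 60 mm across, 75 mm high, origin under its centre, on the bench to the right (bystander)
- wash_bottle: white bottle, 68 mm across, 170 mm high, origin under its centre, on the bench to the left (bystander)
- dish_stack: stack of four culture dishes, 90 mm across, 58 mm high, origin under its centre, on the bench to the right (bystander)
- coverslip_box: small flat box, 48 x 87 x 30 mm, origin under its centre, standing on the cabinet roof, rear right (bystander)
- oil_bottle: small amber dropper bottle, 26 mm across, 58 mm high, origin under its centre, standing on the cabinet roof, rear middle (bystander)

How it is judged:
On the way, in this order (a step that is already met when the one before it is completed fails the run):
1. the third hole of the stay is right down over the peg, the bar lying level and let go (x of stay_hole3 in the frame of peg_plate between -0.0145 and 0.0145 m and y of stay_hole3 in the frame of peg_plate between -0.005 and 0.005 m and z of stay_hole3 in the frame of peg_plate below 0.009 m and contact force between the fingers and stay below 0.2 N), for 0.3 s.
2. the push button is pressed fully down while the stay holds the door (x of stay_hole3 in the frame of peg_plate between -0.0145 and 0.0145 m and y of stay_hole3 in the frame of peg_plate between -0.005 and 0.005 m and z of stay_hole3 in the frame of peg_plate below 0.009 m and value of joint start_button above 0.005 m), for 0.05 s.
At the end, for the whole second after the job is handed in: Third hole down over the peg (hole within 14.5 mm along and 5 mm across of the plate centre, bar underside at most 9 mm above the roof), stay let go, door at rest at 0.38 to 0.58 rad, button pressed 5 mm or more after that and released (under 1 mm), bystanders within 30 mm (x of stay_hole3 in the frame of peg_plate between -0.0145 and 0.0145 m and y of stay_hole3 in the frame of peg_plate between -0.005 and 0.005 m and z of stay_hole3 in the frame of peg_plate below 0.009 m and value of joint cab_door between 0.38 and 0.58 rad and velocity of joint cab_door between -0.03 and 0.03 rad/s and value of joint start_button below 0.001 m); the robot touches nothing.
It fails at once if the fan is started before the stay is on the peg (value of joint start_button above 0.004 m and not (x of stay_hole3 in the frame of peg_plate between -0.0145 and 0.0145 m and y of stay_hole3 in the frame of peg_plate between -0.005 and 0.005 m and z of stay_hole3 in the frame of peg_plate below 0.009 m)).
It fails at once if the stay is forced down hard on the peg or its plate (over 100 N) (contact force between stay and peg_plate above 100 N).
It fails at once if a bystander on or around the cabinet is moved more than 30 mm (distance of any of tube_rack, tip_box, specimen_jar, wash_bottle, dish_stack, coverslip_box, oil_bottle from where it was at the start of the episode above 0.03 m).
It also fails if it takes over 64 s, if anything falls off the work surface, if the arm or the gripper's body presses on something with over 40 N, if the wrist force passes 120 N, or if a joint passes its speed limit or range.

## Working session

There is one attempt and no reset: what is moved stays moved. The work goes in short steps, Python scripts to look and compute and a tool call to move; the robot and the scene stay as the last step left them, time stands still between calls to the robot, and variables do not carry over. Pictures are saved under pics/ and viewed, and the job is handed in when it is done.

Besides the shell and the picture viewer there is one more tool, called after "Request:" in YAML: its name, and indented under it one key for each argument. jog_arm: Moves the arm, as the interface text tells. Its arguments: {"type":"object","properties":{"steps":{"type":"array"},"gripper":{"type":"number"},"newtons":{"type":"number"}},"required":["steps"]}

```bash
ls; mkdir -p pics
cat > h.py <<'E'
import numpy as np, cv2
from station import ctrl
def grab(n,tag):
    d=ctrl.get_image(n); cv2.imwrite(f'pics/{tag}.png',d['frame'][:,:,::-1])
    np.savez(f'pics/{tag}.npz',**d); return d
def load(tag): return dict(np.load(f'pics/{tag}.npz'))
def ray(d,u,v):
    r=d['extrinsics'][:3,:3]@np.array([(u-d['cx'])/d['fx'],(v-d['cy'])/d['fy'],1]); return d['extrinsics'][:3,3],r
def onz(d,u,v,z):
    o,r=ray(d,u,v); return o+r*(z-o[2])/r[2]
def pt(d,u,v):
    o,r=ray(d,u,v); return o+r*d['range_z'][int(v),int(u)]
def proj(d,p):
    E=d['extrinsics']; c=E[:3,:3].T@(np.asarray(p)-E[:3,3]); return c[0]/c[2]*d['fx']+d['cx'],c[1]/c[2]*d['fy']+d['cy']
def cloud(d):
    v,u=np.mgrid[0:420,0:560]; z=d['range_z']
    c=np.stack([(u-d['cx'])/d['fx']*z,(v-d['cy'])/d['fy']*z,z],-1)
    return c@d['extrinsics'][:3,:3].T+d['extrinsics'][:3,3]
E
python3 - <<'E'
from h import *
for n in ['scene','side','wrist']:
    d=grab(n,n+'0'); print(n,d['extrinsics'].round(3).tolist(),d['fx'])
print(ctrl.get_obs())
E
```

```text
pics
scene [[-0.338, 0.52, -0.784, 1.34], [0.941, 0.167, -0.295, 0.303], [-0.023, -0.838, -0.546, 0.742], [0.0, 0.0, 0.0, 1.0]] 413.68926412535717
side [[0.899, -0.282, 0.334, 0.118], [-0.437, -0.578, 0.689, -0.888], [-0.001, -0.766, -0.643, 0.995], [0.0, 0.0, 0.0, 1.0]] 415.0063940863286
wrist [[0.379, -0.879, -0.289, 0.311], [-0.925, -0.361, -0.115, -0.548], [-0.003, 0.311, -0.951, 0.373], [0.0, 0.0, 0.0, 1.0]] 300.26541525093074
{'t': 0.15, 'q': array([-1.30197005e+00,  5.32589689e-02,  1.61396720e+00,  2.53938481e-05,
        1.47599289e+00, -1.18992981e-01]), 'dq': array([ 0.00077326, -0.00039759, -0.00385808, -0.00157095, -0.00139635,
       -0.00053879]), 'effort': array([ 8.47566685e-05, -3.94243455e+01, -3.70720875e+01, -2.34419676e-04,
        4.59377145e-03,  1.46566134e-05]), 'tool_pos': array([ 0.23623954, -0.57811559,  0.23031891]), 'tool_rot': array([-3.08112149e+00, -6.05057955e-01,  1.51541087e-04]), 'contact_force': array([0.04554105, 0.49793271, 0.55660188]), 'wrist_torque': array([ 0.01730821,  0.03000586, -0.01155186]), 'opening': 0.08546243791509531}
```

View pics/scene0.png

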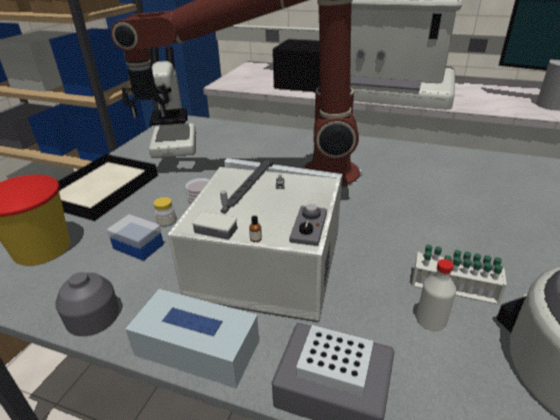

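View pics/side0.png

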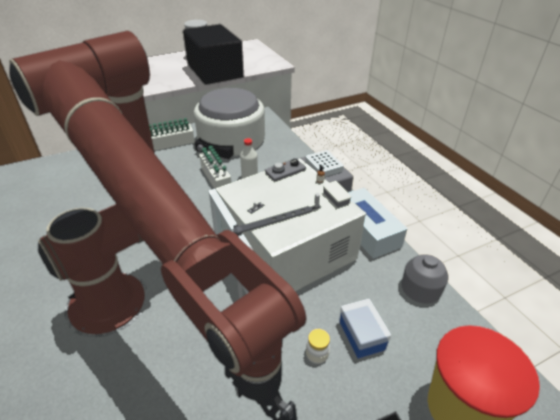

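View pics/wrist0.png

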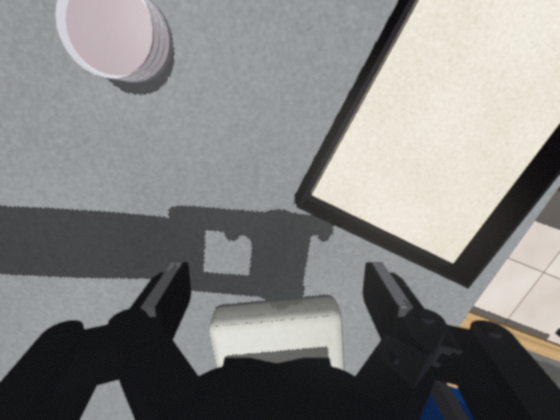

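Scene shows the cabinet roof (about px 180–340, 165–240). In the side view the bar runs from about (238,230) to (318,200) and the peg is near (257,207). I'll measure next.

Run:
```python
from h import *
for t,(x0,y0,x1,y1) in {'scene0':(165,150,355,310),'side0':(200,140,370,290)}.items():
    d=load(t); im=d['frame'][y0:y1,x0:x1,::-1]; cv2.imwrite(f'pics/{t}c.png',cv2.resize(im,None,fx=4,fy=4,interpolation=cv2.INTER_CUBIC)[:600,:800])
    P=cloud(d); z=P[...,2]
    h,e=np.histogram(z[(z>0.15)&(z<0.3)&(P[...,0]>0.3)&(P[...,0]<1)&(abs(P[...,1])<.4)],bins=30);print(h,e[np.argmax(h):][:2])
    m=((abs(z-0.205)<0.006)&(P[...,0]>0.3)&(P[...,0]<1)&(abs(P[...,1])<.4)).astype(np.uint8)
    n,l,s,c=cv2.connectedComponentsWithStats(m); k=1+np.argmax(s[1:,4]); Q=P[l==k]
    print(t,len(Q),Q[:,2].mean(),Q.min(0),Q.max(0)); r=cv2.minAreaRect((Q[:,:2]*1000).astype(np.float32)); print(r,cv2.boxPoints(r))
```

```text
[ 248  234  236  245  244  342  233  224  240  231  264  296  308  458
 7440  643  345  453  616  222  131  232  619   67   94   16   22   17
   33   29] [0.20391939 0.20777069]
scene0 8381 0.20603362821190493 [ 0.36884307 -0.22048937  0.19900558] [0.74937236 0.14924355 0.21099711]
((552.3618774414062, -38.355712890625), (364.34576416015625, 340.0602111816406), 6.231316566467285) [[ 352.8098   110.89627]
 [ 389.72083 -227.15479]
 [ 751.91394 -187.6077 ]
 [ 715.0029   150.44336]]
[ 103  101   95   94  108   99   95   85  101  105  106  115  152 1272
 5060  571  408  324  272   95   64  179  251   47   34   11    9   11
   18   14] [0.2029725  0.20675591]
side0 6837 0.2044391233651567 [ 0.37121359 -0.22464002  0.19902155] [0.74631422 0.14142121 0.21095277]
((551.110595703125, -39.49223327636719), (363.49127197265625, 344.33843994140625), 5.979604244232178) [[ 352.4182   112.80697]
 [ 388.28943 -229.65793]
 [ 749.803   -191.79144]
 [ 713.93176  150.67346]]
```

View pics/scene0c.png

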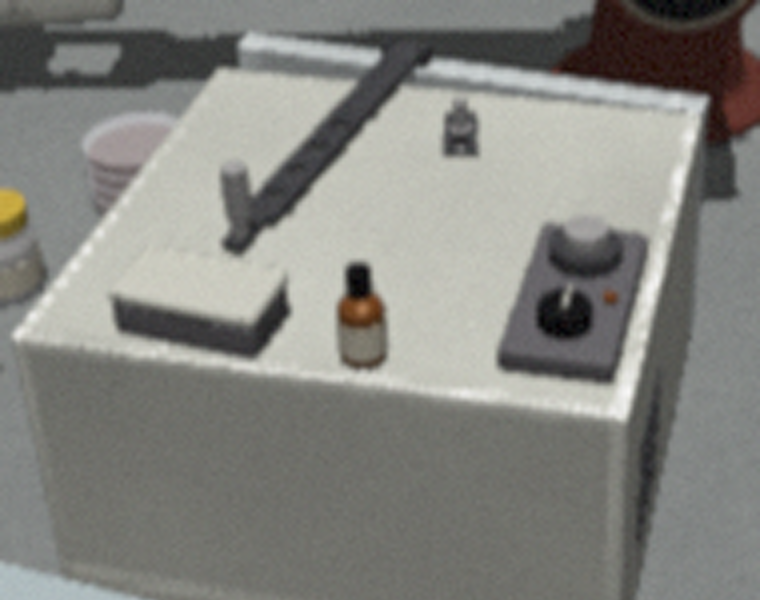

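View pics/side0c.png

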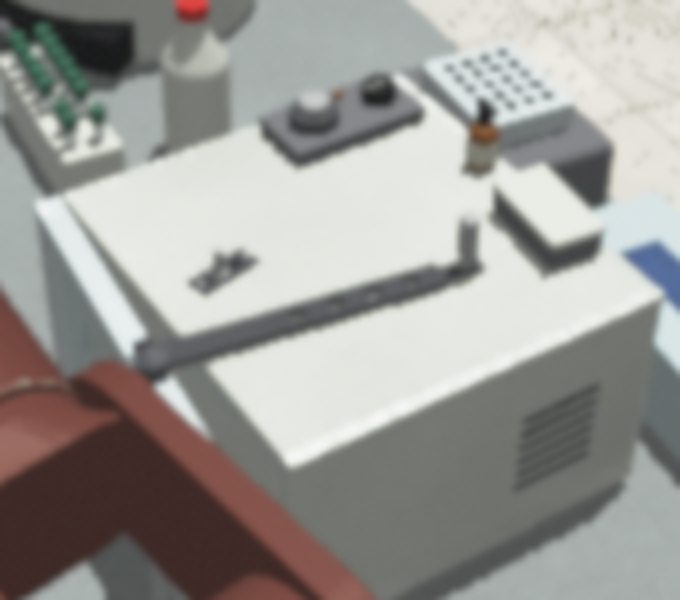

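Run:
```python
from h import *
s=load('scene0'); e=load('side0')
def S(a,b): return 165+a/4-.375,150+b/4-.375
def D(a,b): return 200+a/4-.375,140+b/4-.375
print('corners rr',onz(s,*S(18,338),.205),onz(e,*D(660,298),.205))
print('rl',onz(s,*S(622,412),.205), onz(e,*D(400,72),.205))
print('fr',onz(s,*S(220,70),.205),onz(e,*D(292,462),.205))
print('fl',onz(e,*D(68,190),.205))
print('button top z.239',onz(s,*S(586,228),.239),onz(e,*D(314,102),.239))
print('grip top z .2575',onz(s,*S(234,167),.2575),onz(e,*D(468,222),.2575))
print('bar end .215',onz(s,*S(236,243),.2125),onz(e,*D(475,268),.2125))
print('pivot .215',onz(s,*S(412,48),.215),onz(e,*D(152,358),.215))
print('pegtop .229',onz(s,*S(461,104),.229),onz(e,*D(222,257),.229))
print('door corner right',onz(e,*D(195,395),.205),'left',onz(e,*D(45,205),.205),'scene R',onz(s,*S(248,40),.205),'L',onz(s,*S(707,98),.205))
```

```text
corners rr [ 0.74868127 -0.18222309  0.205     ] [ 0.74107264 -0.19243145  0.205     ]
rl [0.7070331  0.14572053 0.205     ] [0.7124705  0.14712538 0.205     ]
fr [ 0.43394758 -0.21943274  0.205     ] [ 0.43336021 -0.22088237  0.205     ]
fl [0.40099288 0.11527364 0.205     ]
button top z.239 [0.5996476  0.09477373 0.239     ] [0.60459917 0.0948597  0.239     ]
grip top z .2575 [ 0.62708204 -0.10639043  0.2575    ] [ 0.62496499 -0.11126227  0.2575    ]
bar end .215 [ 0.63782393 -0.10472371  0.2125    ] [ 0.63336852 -0.1125425   0.2125    ]
pivot .215 [ 0.38077174 -0.09546677  0.215     ] [ 0.38515842 -0.10044368  0.215     ]
pegtop .229 [ 0.47020505 -0.0261657   0.229     ] [ 0.46517648 -0.03850577  0.229     ]
door corner right [ 0.40108136 -0.13681461  0.205     ] left [0.3786232 0.1051303 0.205    ] scene R [ 0.38596553 -0.22121702  0.205     ] L [0.37235891 0.11304442 0.205     ]
```

Run:
```python
from h import *
s=load('scene0'); e=load('side0')
def S(a,b): return 165+a/4-.375,150+b/4-.375
def D(a,b): return 200+a/4-.375,140+b/4-.375
for p in [(112,295),(180,245),(285,272),(252,320)]: print('box s',onz(s,*S(*p),.235).round(3))
for p in [(495,190),(545,166),(600,230),(553,248)]: print('box d',onz(e,*D(*p),.235).round(3))
print('oil',onz(s,*S(359,268),.263),onz(e,*D(485,104),.263))
```

```text
box s [ 0.733 -0.128  0.235]
box s [ 0.679 -0.116  0.235]
box s [ 0.685 -0.049  0.235]
box s [ 0.73  -0.047  0.235]
box d [ 0.678 -0.063  0.235]
box d [ 0.728 -0.054  0.235]
box d [ 0.722 -0.138  0.235]
box d [ 0.68  -0.14   0.235]
oil [0.70621729 0.00481974 0.263     ] [0.70662098 0.00330631 0.263     ]
```

Request:
jog_arm:
  steps:
    - {"dz": 1, "twist": 1}
    - {"dz": 2, "dx": 0.5, "dy": 0.7, "twist": 2}
    - {"dz": 2.7, "dx": 1, "dy": 1.5, "twist": 3}
    - {"dz": 2.7, "dx": 1.6, "dy": 2.3, "twist": 4}
    - {"dz": 2.7, "dx": 2.2, "dy": 3.1, "twist": 5}
  gripper: 110
  newtons: 20

```text
validation failed for argument at $.st...
```

Request:
jog_arm:
  steps:
    - {"dx": 0.0, "dy": 0.0, "dz": 1.0, "twist": 1.0}
    - {"dx": 0.5, "dy": 0.7, "dz": 2.0, "twist": 2.0}
    - {"dx": 1.0, "dy": 1.5, "dz": 2.5, "twist": 3.0}
  gripper: 110
  newtons: 20

```text
t: 0.52
tool_pos: [0.2885, -0.5003, 0.3734]
tool_rot: [2.818, 1.388, -0.001]
contact_force: [1.3, 0.3, -0.5]
opening: 0.0489
```

Request:
jog_arm:
  steps:
    - {"dx": 0.4, "dy": 0.6, "dz": 0.0, "twist": 1.0}
    - {"dx": 0.8, "dy": 1.2, "dz": 0.0, "twist": 2.0}
    - {"dx": 1.3, "dy": 1.8, "dz": 0.0, "twist": 3.0}
    - {"dx": 1.8, "dy": 2.4, "dz": 0.0, "twist": 4.0}
    - {"dx": 2.3, "dy": 3.0, "dz": 0.0, "twist": 5.0}

```text
t: 1.15
tool_pos: [0.4272, -0.3189, 0.3731]
tool_rot: [1.961, 2.454, -0.0]
contact_force: [1.1, -1.4, 0.5]
opening: 0.0488
```

Request:
jog_arm:
  steps:
    - {"dx": 0.6, "dy": 0.7, "dz": 0.0, "twist": 1.0}
    - {"dx": 1.2, "dy": 1.4, "dz": 0.0, "twist": 2.0}
    - {"dx": 1.8, "dy": 2.1, "dz": 0.0, "twist": 3.0}
    - {"dx": 2.4, "dy": 2.8, "dz": 0.0, "twist": 4.0}
    - {"dx": 2.9, "dy": 3.4, "dz": 0.0, "twist": 5.0}

```text
t: 1.78
tool_pos: [0.6022, -0.1131, 0.3725]
tool_rot: [-0.73, -3.056, -0.0]
contact_force: [0.1, -1.3, -0.9]
opening: 0.0484
```

Request:
jog_arm:
  steps:
    - {"dx": 0.2, "dy": 0.0, "dz": 0.0, "twist": 1.0}
    - {"dx": 0.4, "dy": 0.05, "dz": 0.0, "twist": 2.0}
    - {"dx": 0.4, "dy": 0.05, "dz": 0.0, "twist": 2.4}
    - {"dx": 0.4, "dy": 0.05, "dz": 0.0, "twist": 2.4}

```text
t: 2.28
tool_pos: [0.6261, -0.11, 0.3719]
tool_rot: [-0.079, -3.139, -0.0]
contact_force: [0.9, 0.5, -0.0]
opening: 0.0485
```

Run:
```python
from h import *
d=grab('wrist','w1'); print(d['extrinsics'].round(3).tolist()); o=ctrl.get_obs(); print(o['tool_pos'],o['tool_rot'],o['q'])
```

```text
[[0.05, 0.95, 0.308, 0.548], [0.999, -0.048, -0.014, -0.105], [0.001, 0.308, -0.951, 0.515], [0.0, 0.0, 0.0, 1.0]]
[ 0.62605547 -0.11001852  0.37209026] [-8.03201797e-02 -3.13967390e+00 -3.85818637e-04] [-2.90955958e-01  3.36064832e-02  1.40190870e+00  3.29886917e-06
  1.70700221e+00 -1.81059833e+00]
```

View pics/w1.png

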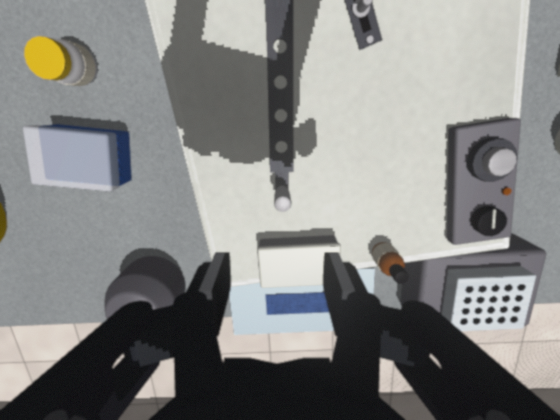

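Wrist view shows the four holes (280,46), (281,82), (281,116), (281,147), the grip top (282,203), the plate with the peg near (363,8), and the button (500,163).

Run:
```python
from h import *
d=load('w1')
print('grip',onz(d,282,203,.26)); 
for p in [(280,46),(281,82),(281,116),(281.5,147)]: print('hole',onz(d,*p,.215))
print('button',onz(d,500,163,.239),pt(d,500,163),'roof',pt(d,400,150), 'grip r',pt(d,282,203))
cv2.imwrite('pics/w1c.png',cv2.resize(d['frame'][0:220,240:440,::-1],None,fx=3,fy=3,interpolation=cv2.INTER_CUBIC)[:600])
```

```text
grip [ 0.62856693 -0.10412131  0.26      ]
hole [ 0.49539269 -0.09918263  0.215     ]
hole [ 0.52531617 -0.09963729  0.215     ]
hole [ 0.55547893 -0.10099936  0.215     ]
hole [ 0.5848191  -0.10183003  0.215     ]
button [0.60658343 0.09897137 0.239     ] [0.6057706  0.09612727 0.24283886] roof [0.59537417 0.01999463 0.20343323] grip r [ 0.62854246 -0.1041217   0.26007759]
```

View pics/w1c.png

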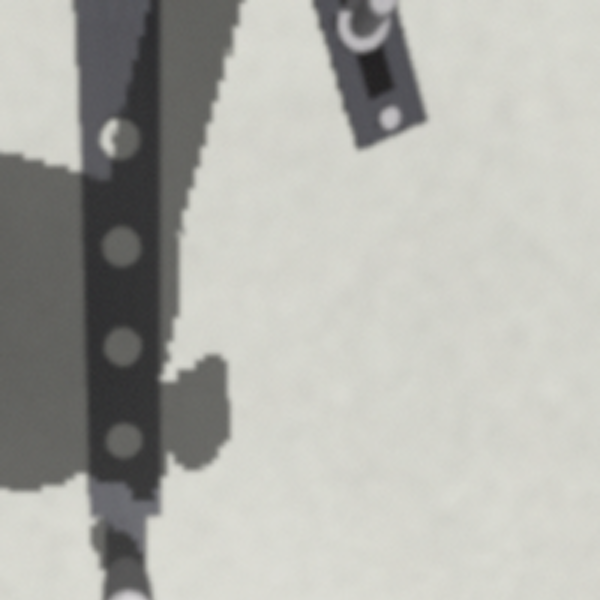

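Request:
jog_arm:
  steps:
    - {"dx": 0.04, "dy": 0.1, "dz": -0.8, "twist": 0.0}
    - {"dx": 0.04, "dy": 0.1, "dz": -1.6, "twist": 0.0}
    - {"dx": 0.04, "dy": 0.1, "dz": -2.0, "twist": 0.0}
    - {"dx": 0.04, "dy": 0.1, "dz": -2.4, "twist": 0.0}
    - {"dx": 0.04, "dy": 0.1, "dz": -2.4, "twist": 0.0}

```text
t: 2.95
tool_pos: [0.6269, -0.1038, 0.2252]
tool_rot: [-0.082, -3.135, -0.002]
contact_force: [0.5, -0.2, -0.6]
opening: 0.0485
```

Run:
```python
from h import *
d=grab('wrist','w2'); o=ctrl.get_obs(); print(o['tool_pos'],o['contact_force'],onz(d,280,200,.26))
```

```text
[ 0.62788162 -0.10402494  0.22741418] [-0.28476288  0.96394188 -0.1454477 ] [ 0.58207059 -0.09935379  0.26      ]
```

View pics/w2.png

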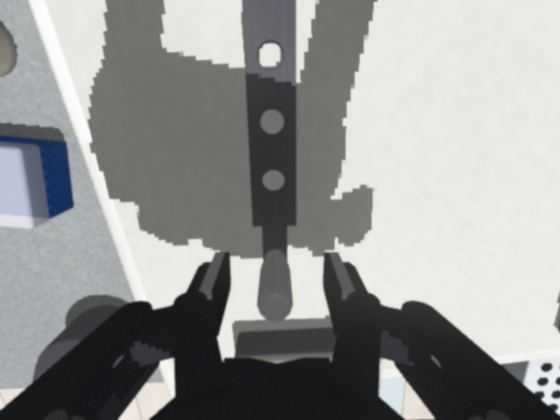

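The grip (275,290) stands centred between the fingers (225 and 330), so I can close.

Request:
jog_arm:
  steps:
    - {"dx": 0.0, "dy": 0.0, "dz": 0.0, "twist": 0.0}
    - {"dx": 0.0, "dy": 0.0, "dz": 0.0, "twist": 0.0}
    - {"dx": 0.0, "dy": 0.0, "dz": 0.0, "twist": 0.0}
    - {"dx": 0.0, "dy": 0.0, "dz": 0.0, "twist": 0.0}
  gripper: 255
  newtons: 25

```text
t: 3.5
tool_pos: [0.6281, -0.1041, 0.228]
tool_rot: [-0.082, -3.139, -0.001]
contact_force: [1.2, 0.7, 0.5]
opening: 0.0151
```

Request:
jog_arm:
  steps:
    - {"dx": -0.03, "dy": 0.0, "dz": 0.18, "twist": 0.0}
    - {"dx": -0.07, "dy": 0.0, "dz": 0.36, "twist": 0.0}
    - {"dx": -0.12, "dy": 0.0, "dz": 0.54, "twist": 0.0}
    - {"dx": -0.17, "dy": 0.0, "dz": 0.72, "twist": 0.0}
    - {"dx": -0.17, "dy": 0.0, "dz": 0.72, "twist": 0.0}

```text
t: 4.12
tool_pos: [0.6185, -0.1043, 0.2731]
tool_rot: [0.082, 3.139, -0.001]
contact_force: [-0.6, -0.2, -1.5]
opening: 0.015
```

Run:
```python
from h import *
d=grab('wrist','w3'); o=ctrl.get_obs(); print(o['tool_pos'],o['contact_force'],o['opening'])
grab('scene','s3')
```

```text
[ 0.61830719 -0.10425032  0.2722023 ] [-0.01373379 -0.60984242 -1.1578441 ] 0.015320085041969578
```

View pics/w3.png

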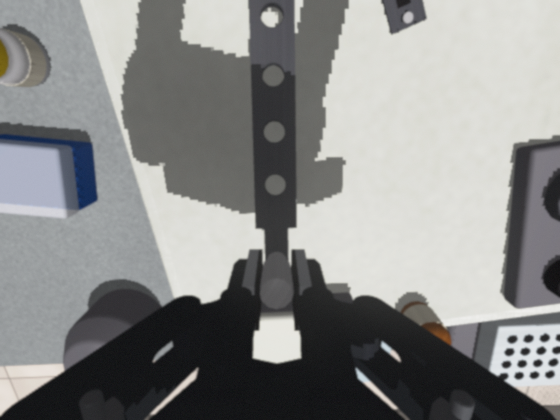

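View pics/s3.png

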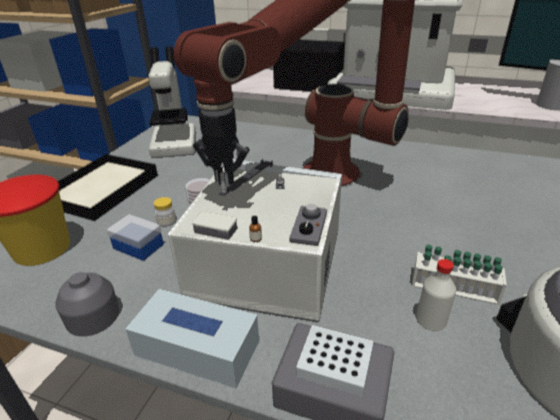

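Request:
jog_arm:
  steps:
    - {"dx": -0.4, "dy": 0.1, "dz": 0.0, "twist": 0.2}
    - {"dx": -0.8, "dy": 0.3, "dz": 0.0, "twist": 0.5}
    - {"dx": -1.2, "dy": 0.6, "dz": 0.0, "twist": 0.9}
    - {"dx": -1.4, "dy": 0.9, "dz": 0.0, "twist": 1.3}
    - {"dx": -1.4, "dy": 1.1, "dz": 0.0, "twist": 1.6}

```text
t: 4.85
tool_pos: [0.5334, -0.0376, 0.2712]
tool_rot: [0.359, -3.119, 0.0]
contact_force: [0.1, 0.1, -0.9]
opening: 0.015
```

Run:
```python
from h import *
d=grab('wrist','w4'); o=ctrl.get_obs(); print(o['tool_pos'],o['tool_rot'],o['contact_force'],o['opening'])
```

```text
[ 0.53392572 -0.03657789  0.27124491] [ 3.63115302e-01 -3.11953246e+00 -1.08281739e-03] [ 0.05553458  0.69669649 -0.8303214 ] 0.015104499636749858
```

View pics/w4.png

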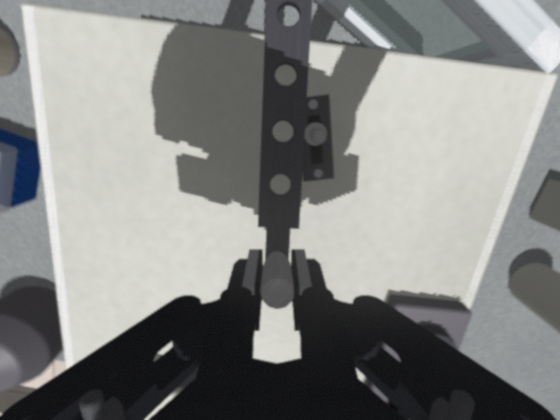

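The wrist view shows the holes at (288,14), (285,75), (283,131) and (280,184). The plate spans about (303–333, 95–182), with the peg at (315,132) beside hole 3.

Run:
```python
from h import *
d=load('w4')
cv2.imwrite('pics/w4c.png',cv2.resize(d['frame'][80:200,240:380,::-1],None,fx=5,fy=5,interpolation=cv2.INTER_CUBIC))
P=cloud(d)
print('pegtop z',P[120:145,305:326,2].max(), 'plate',P[105,327],'hole rim z',P[131,270],P[131,296],'bar z near hole',P[100,292,2],P[160,275,2])
```

```text
pegtop z 0.41416453896800826 plate [ 0.44789351 -0.02320334  0.20775556] hole rim z [ 0.46983645 -0.05561933  0.24388325] [ 0.46660083 -0.04159406  0.24315857] bar z near hole 0.240053513876924 0.24601471659433466
```

View pics/w4c.png

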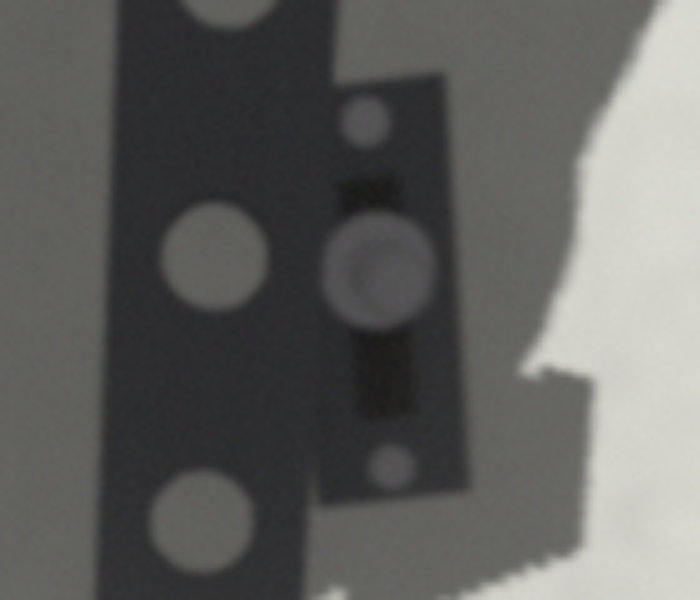

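Run:
```python
from h import *
d=load('w4'); g=d['frame'][115:150,298:334].astype(float).mean(2)
c=np.clip((g-50)*4,0,255).astype(np.uint8)
print(g.min(),g.max()); cv2.imwrite('pics/w4d.png',cv2.resize(c,None,fx=14,fy=14,interpolation=cv2.INTER_CUBIC))
P=cloud(d)
np.set_printoptions(linewidth=250)
print((P[118:150:2,300:334:2,2]*1000).astype(int))
```

```text
25.0 97.66666666666667
[[242 241 241 208 206 207 207 207 208 207 208 206 206 207 208 205 205]
 [242 242 241 206 207 207 208 207 207 208 208 207 207 206 207 204 205]
 [242 242 241 207 207 208 207 209 210 207 208 207 207 209 208 204 205]
 [242 242 242 207 209 209 208 208 210 209 209 206 206 206 207 204 205]
 [242 241 243 209 210 208 208 209 209 211 208 209 208 206 206 205 204]
 [242 242 243 208 209 209 214 217 222 222 208 209 210 206 207 206 205]
 [243 245 243 208 210 214 222 226 227 230 229 227 209 207 205 207 204]
 [242 243 242 208 209 220 227 414 229 229 229 229 228 206 208 207 205]
 [244 244 243 208 210 222 228 230 228 230 229 228 228 207 206 208 206]
 [243 243 209 209 208 224 229 229 229 229 229 228 228 206 207 207 205]
 [243 243 210 208 210 218 229 230 229 228 228 229 229 206 208 206 205]
 [244 243 207 209 209 209 227 230 230 228 229 229 207 206 207 208 205]
 [244 243 207 207 208 209 208 227 228 227 228 206 208 206 206 206 206]
 [244 244 208 207 206 209 209 209 209 210 207 206 206 207 206 208 205]
 [245 244 207 207 208 207 207 207 206 207 207 207 207 207 208 207 203]
 [245 245 207 207 207 206 207 207 208 207 208 208 208 206 208 207 204]]
```

View pics/w4d.png

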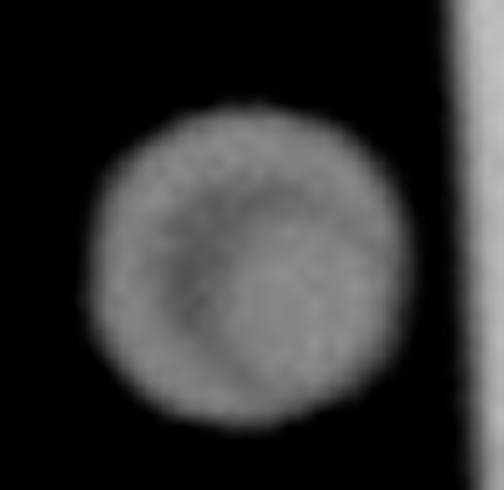

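Run:
```python
from h import *
d=load('w4'); P=cloud(d); sub=P[115:152,300:334]
m=(sub[...,2]>.2265)&(sub[...,2]<.233); v,u=np.nonzero(m)
# keep right part (not bar)
k=u>6; r=cv2.minEnclosingCircle(np.stack([u[k],v[k]],1).astype(np.float32)); print(r,u[k].mean()+300,v[k].mean()+115)
pu,pv=u[k].mean()+300,v[k].mean()+115
peg=onz(d,pu,pv,.229); print('peg',peg)
# plate ctr: holes/edges crop coords
def C(a,b): return 240+a/5-.4,80+b/5-.4
for n,p in dict(tr=(443,72),br=(470,490),bl=(318,506),sc1=(365,122),sc2=(391,467)).items(): print(n,onz(d,*C(*p),.207))
a=onz(d,*C(365,122),.207);b=onz(d,*C(391,467),.207);print('mid',(a+b)/2,np.arctan2(*(b-a)[1::-1]))
tr=onz(d,*C(443,72),.207);bl=onz(d,*C(318,506),.207);print('plate ctr',(tr+bl)/2)
# hole centres on bar top: bar plane from depth
for i,(x,y) in enumerate([(288,14),(285,75),(282.4,131),(280,184)]):
    ring=[P[int(y+11*np.sin(t)),int(x+11*np.cos(t)),2] for t in np.linspace(0,6.2,16) if 0<=y+11*np.sin(t)]
    z=np.median(ring); print('hole',i+1,onz(d,x,y,z),z)
for p in [(25,6),(553,72)]: print('roof fr',onz(d,*p,.205))
```

```text
((17.86111068725586, 20.69444465637207), 7.393895626068115) 317.9122807017544 135.7953216374269
peg [ 0.46706703 -0.02691305  0.229     ]
tr [ 0.44118467 -0.02421317  0.207     ]
br [ 0.49342657 -0.00504278  0.207     ]
bl [ 0.50054006 -0.02530113  0.207     ]
sc1 [ 0.44941227 -0.032427    0.207     ]
sc2 [ 0.49279344 -0.01676519  0.207     ]
mid [ 0.47110286 -0.0245961   0.207     ] 0.3464652856590425
plate ctr [ 0.47086237 -0.02475715  0.207     ]
hole 1 [ 0.37952649 -0.06269752  0.11596484] 0.11596484325105318
hole 2 [ 0.4396915  -0.05427752  0.23801327] 0.23801327213738804
hole 3 [ 0.46846122 -0.04885212  0.2409475 ] 0.24094749959920217
hole 4 [ 0.4969102  -0.04354295  0.24764266] 0.24764265981654382
roof fr [ 0.43493124 -0.21556638  0.205     ]
roof fr [0.39540125 0.11266367 0.205     ]
```

Run:
```python
import numpy as np
from scipy.optimize import fsolve
H=np.array([.3839,.1049]);peg=np.array([.467,-.0269])
f=lambda p:[np.hypot(*(p-H))-.2006,np.hypot(*(p-peg))-.170]
p=fsolve(f,[.304,-.08]);d=(peg-p)/.17;print(p,np.arctan2(d[1],d[0]))
cur=np.array([.5339,-.0366])
for a in [.166,.12,.08,.04,0]:
  r=.2338+ (245*np.cos(a)-34.5*np.sin(a)-235.9)/1e3
  z=.2712+(245*np.sin(a)+34.5*np.cos(a)-(245*np.sin(.166)+34.5*np.cos(.166)))/1e3
  g=p+r*d; print(a,g,z,(g-cur)/.06,(z-.2712)/.06)
yaw=.105;pc=p-H;pc=np.array([pc[0]*np.cos(yaw)+pc[1]*np.sin(yaw),-pc[0]*np.sin(yaw)+pc[1]*np.cos(yaw)]);print('theta',np.arctan2(-pc[0],-pc[1]))
```

```text
[ 0.3054096  -0.07970666] 0.3158529968204043
0.166 [ 0.52767377 -0.00707222] 0.2712 [-0.10377044  0.49212968] 0.0
0.12 [ 0.53069327 -0.00608547] 0.2602721657549445 [-0.05344542  0.50857556] -0.18213057075092504
0.08 [ 0.53292828 -0.00535508] 0.25065953592208856 [-0.01619541  0.52074862] -0.3423410679651906
0.04 [ 0.5347961  -0.00474469] 0.24096056758773 [0.01493503 0.53092183] -0.5039905402045002
0 [ 0.53629377 -0.00425526] 0.23119077703220087 [0.03989609 0.53907894] -0.6668203827966522
theta 0.5070200785056799
```

Request:
jog_arm:
  steps:
    - {"dx": -0.05, "dy": 0.2, "dz": 0.0, "twist": 0.3}
    - {"dx": -0.08, "dy": 0.4, "dz": 0.0, "twist": 0.5}
    - {"dx": -0.1, "dy": 0.49, "dz": 0.0, "twist": 0.6}
    - {"dx": -0.1, "dy": 0.49, "dz": 0.0, "twist": 0.6}

```text
t: 5.4
tool_pos: [0.5279, -0.0068, 0.2711]
tool_rot: [0.527, -3.096, -0.001]
contact_force: [-1.3, -1.3, -1.2]
opening: 0.0151
```

```bash
cat > hp.py <<'E'
from h import *
import sys
def run(tag):
    d=grab('wrist',tag); o=ctrl.get_obs(); print(o['tool_pos'],o['tool_rot'],o['contact_force'],o['opening'],o['t'])
    cv2.imwrite(f'pics/{tag}c.png',cv2.resize(d['frame'][60:210,200:360,::-1],None,fx=5,fy=5,interpolation=cv2.INTER_CUBIC)[:600])
    return d
if __name__=='__main__': run(sys.argv[1])
E
python3 hp.py w5
```

```text
[ 0.52796909 -0.00700032  0.27116783] [ 5.25810186e-01 -3.09616227e+00 -1.33295161e-03] [-1.45596307 -0.18382723 -1.10631092] 0.014855269470193472 5.45
```

View pics/w5c.png

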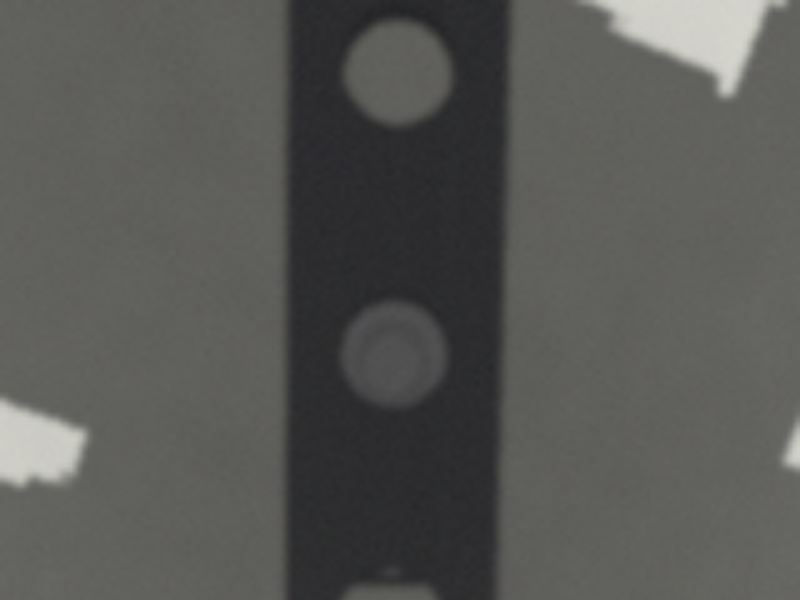

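Run:
```python
from h import *
d=load('w5')
def C(a,b): return 200+a/5-.4,60+b/5-.4
h=onz(d,*C(394,354),.2425);p=onz(d,*C(394,358),.229);h2=onz(d,*C(398,72),.2377)
print(h,p,p-h); b=(h-h2)[:2]; L=np.hypot(*b); b/=L; print(L,np.arctan2(b[1],b[0]))
e=(p-h)[:2]; print('along',e@b,'across',-e[0]*b[1]+e[1]*b[0])
```

```text
[ 0.46501909 -0.02729934  0.2425    ] [ 0.46629806 -0.0267229   0.229     ] [ 0.00127897  0.00057644 -0.0135    ]
0.02933041389045111 0.3236531953208205
along 0.001395889093595179 across 0.0001397629960953042
```

Request:
jog_arm:
  steps:
    - {"dx": 0.01, "dy": 0.0, "dz": -0.09, "twist": 0.0}
    - {"dx": 0.03, "dy": 0.01, "dz": -0.18, "twist": 0.0}
    - {"dx": 0.05, "dy": 0.015, "dz": -0.24, "twist": 0.0}
    - {"dx": 0.05, "dy": 0.015, "dz": -0.24, "twist": 0.0}

```text
t: 5.95
tool_pos: [0.5308, -0.0061, 0.2563]
tool_rot: [0.525, -3.095, -0.002]
contact_force: [-0.8, 0.5, 0.2]
opening: 0.0149
```

```bash
python3 hp.py w6
```

```text
[ 0.53082395 -0.00614206  0.25650767] [ 5.25560036e-01 -3.09547719e+00 -1.60152680e-03] [-0.08551129 -0.45387373 -0.00703645] 0.015092810344190534 6.0
```

View pics/w6c.png

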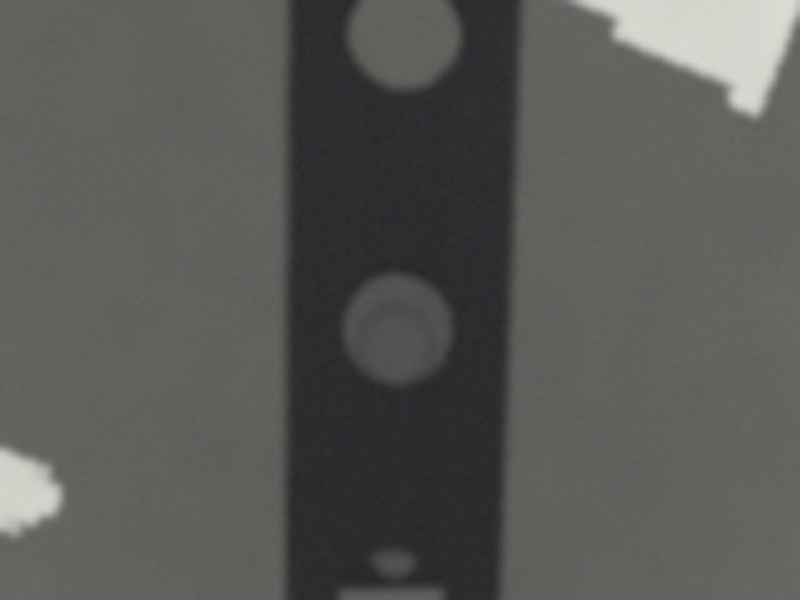

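Request:
jog_arm:
  steps:
    - {"dx": 0.03, "dy": 0.01, "dz": -0.1, "twist": 0.0}
    - {"dx": 0.05, "dy": 0.015, "dz": -0.2, "twist": 0.0}
    - {"dx": 0.05, "dy": 0.015, "dz": -0.2, "twist": 0.0}

```text
t: 6.38
tool_pos: [0.5335, -0.0051, 0.2435]
tool_rot: [0.525, -3.094, -0.002]
contact_force: [-1.2, -0.4, 0.1]
opening: 0.0153
```

```bash
python3 hp.py w7
```

```text
[ 0.53349067 -0.00521909  0.24387474] [ 5.25231418e-01 -3.09409020e+00 -2.10488165e-03] [-0.9198721  -0.10423698 -0.14149545] 0.01513393778527095 6.425
```

View pics/w7c.png

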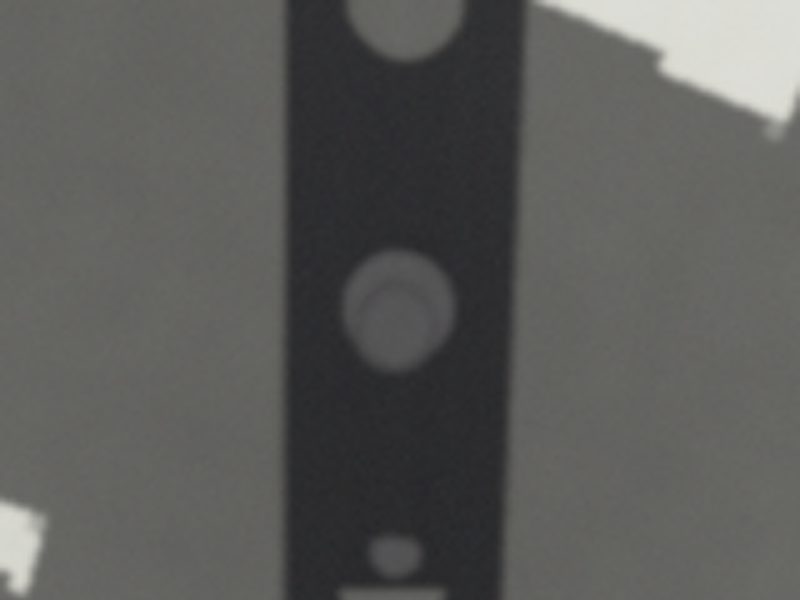

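Request:
jog_arm:
  steps:
    - {"dx": 0.03, "dy": 0.01, "dz": -0.1, "twist": 0.0}
    - {"dx": 0.05, "dy": 0.02, "dz": -0.19, "twist": 0.0}
    - {"dx": 0.06, "dy": 0.02, "dz": -0.24, "twist": 0.0}
    - {"dx": 0.06, "dy": 0.02, "dz": -0.24, "twist": 0.0}

```text
t: 6.92
tool_pos: [0.5369, -0.004, 0.2299]
tool_rot: [0.525, -3.094, -0.002]
contact_force: [-2.4, 0.1, 3.7]
opening: 0.0153
```

```bash
python3 hp.py w8
```

```text
[ 0.53693756 -0.00398283  0.22982642] [ 5.25328201e-01 -3.09360961e+00 -2.23060300e-03] [-2.00383003  0.16677614  3.34924904] 0.015143301122644929 6.975
```

View pics/w8c.png

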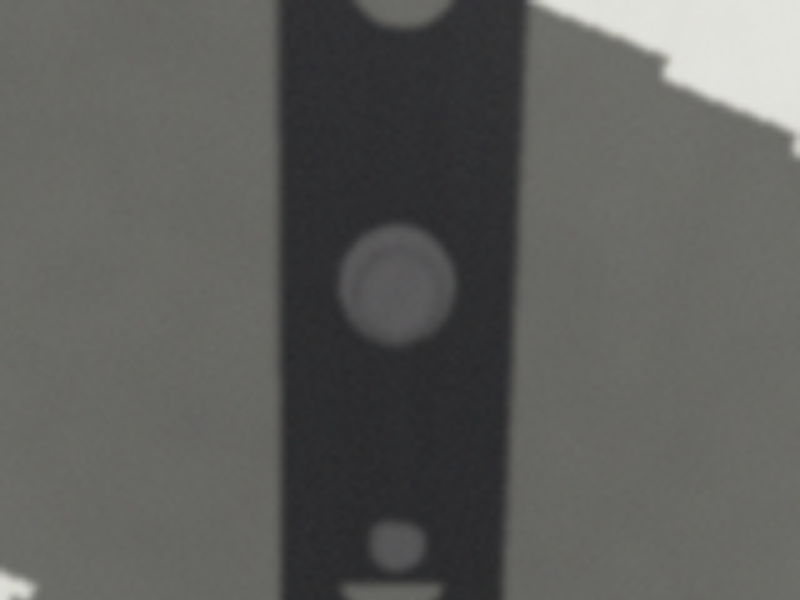

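Run:
```python
from h import *
d=load('w8');P=cloud(d)
for r in [(85,100),(130,150),(155,165)]: print(np.median(P[r[0]:r[1],262:270],axis=(0,1)),np.median(P[r[0]:r[1],290:298],axis=(0,1)))
print(np.median(P[114:120,276:282,2]),'roof',np.median(P[100:140,220:240,2]))
```

```text
[ 0.45789093 -0.03701351  0.21502108] [ 0.45327788 -0.02398063  0.21480513]
[ 0.47965302 -0.02966316  0.21474993] [ 0.47484528 -0.01598912  0.21486044]
[ 0.48953642 -0.02634324  0.21470142] [ 0.48456167 -0.01238197  0.21484828]
0.22946660507932676 roof 0.20525462755098273
```

Request:
jog_arm:
  steps:
    - {"dx": 0.0, "dy": 0.0, "dz": 0.0, "twist": 0.0}
    - {"dx": 0.0, "dy": 0.0, "dz": 0.0, "twist": 0.0}
    - {"dx": 0.0, "dy": 0.0, "dz": 0.0, "twist": 0.0}
  gripper: 120

```text
t: 7.35
tool_pos: [0.537, -0.004, 0.2296]
tool_rot: [0.525, -3.094, -0.002]
contact_force: [-1.3, -0.2, 0.3]
opening: 0.0453
```

```bash
python3 hp.py w9;python3 - <<'E'
from h import *
d=load('w9');P=cloud(d)
for r in [(85,100),(130,150),(155,165)]: print(np.median(P[r[0]:r[1],262:270],axis=(0,1)),np.median(P[r[0]:r[1],290:298],axis=(0,1)))
print('roof',np.median(P[100:140,220:240,2]))
E
```

```text
[ 0.53695697 -0.00397473  0.22962038] [ 5.25305222e-01 -3.09362667e+00 -2.38735038e-03] [0.78768626 0.34088079 0.79455466] 0.045026700480087944 7.4
[ 0.45797288 -0.03694273  0.21503939] [ 0.45338075 -0.02396413  0.21501015]
[ 0.47958525 -0.02963514  0.21493764] [ 0.47491712 -0.0160207   0.21482245]
[ 0.48954515 -0.02633607  0.21469134] [ 0.48456719 -0.01243537  0.21491064]
roof 0.20526351851298494
```

View pics/w9.png

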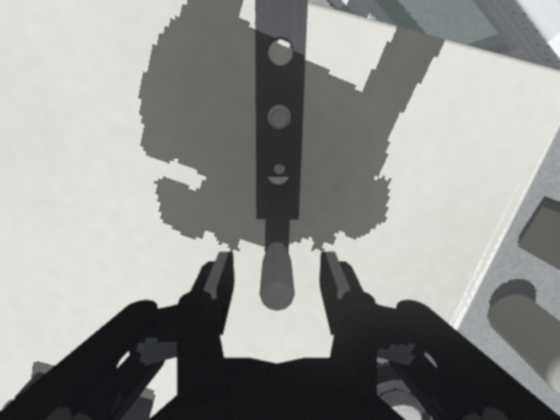

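Request:
jog_arm:
  steps:
    - {"dx": 0.0, "dy": 0.0, "dz": 0.5, "twist": 0.0}
    - {"dx": 0.0, "dy": 0.0, "dz": 1.2, "twist": 0.0}
    - {"dx": 0.0, "dy": 0.0, "dz": 1.8, "twist": 0.0}
    - {"dx": 0.5, "dy": 0.8, "dz": 1.8, "twist": -0.5}
    - {"dx": 1.0, "dy": 1.6, "dz": 1.8, "twist": -1.0}

```text
t: 8.02
tool_pos: [0.5981, 0.0927, 0.3389]
tool_rot: [0.247, -3.131, -0.002]
contact_force: [0.7, -0.1, 0.7]
opening: 0.0453
```

Request:
jog_arm:
  steps:
    - {"dx": 0.0, "dy": 0.0, "dz": 0.0, "twist": 0.0}
    - {"dx": 0.0, "dy": 0.0, "dz": 0.0, "twist": 0.0}
    - {"dx": 0.0, "dy": 0.0, "dz": 0.0, "twist": 0.0}
  gripper: 255

```text
t: 8.4
tool_pos: [0.5978, 0.0919, 0.3391]
tool_rot: [0.245, -3.131, -0.002]
contact_force: [-0.6, 0.2, 0.3]
opening: -0.0002
```

```bash
python3 hp.py w10; python3 -c "
from h import *
d=grab('scene','s10');d=d['frame'][150:310,165:355,::-1];cv2.imwrite('pics/s10c.png',cv2.resize(d,None,fx=4,fy=4,interpolation=cv2.INTER_CUBIC)[:600])"
```

```text
[0.59775275 0.09178509 0.33923362] [ 2.45004758e-01 -3.13166715e+00 -2.22438810e-03] [-0.13502724  0.26578634 -0.42490351] -0.00033363748344727436 8.45
```

View pics/w10.png

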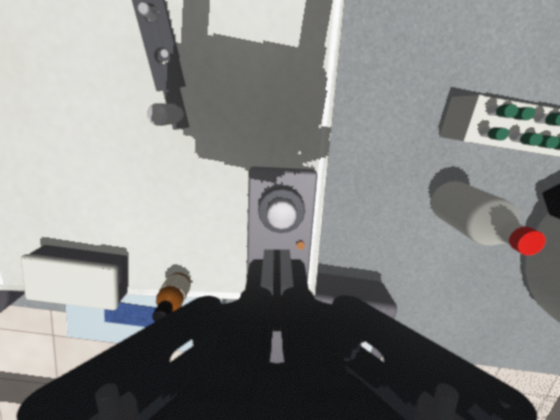

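View pics/s10c.png

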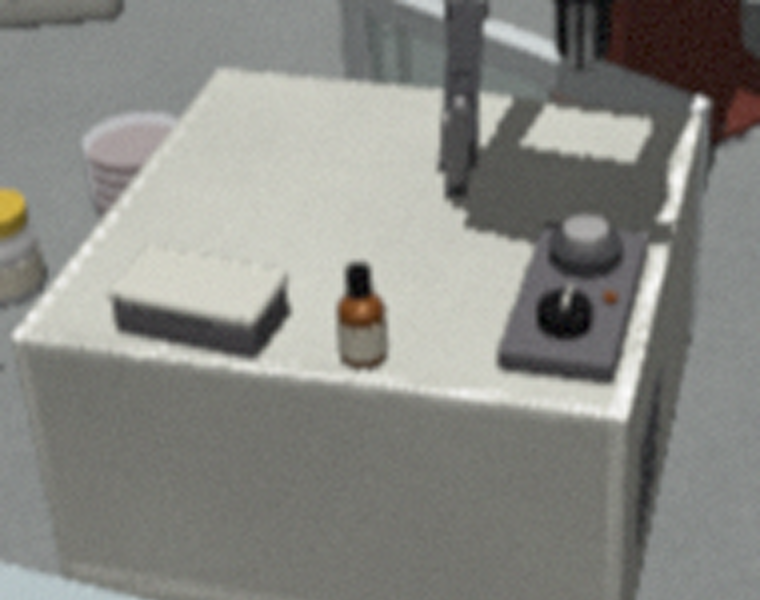

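The wrist view shows the button top at (282,213), and the bar is still over the peg (150,10). The scene view shows the door ajar with the peg sticking up through the bar.

Run:
```python
from h import *
d=load('w10');P=cloud(d)
g=d['frame'][195:235,260:305].mean(2); m=(g>150).astype(np.uint8); n,l,s,c=cv2.connectedComponentsWithStats(m);k=1+np.argmax(s[1:,4]);print(s[k],c[k]+[260,195])
u,v=c[k]+[260,195]; z=np.median(P[int(v)-6:int(v)+6,int(u)-6:int(u)+6,2]); print(z,onz(d,u,v,z))
sub=P[195:235,260:305]; q=abs(sub[...,2]-z)<.003; print(sub[q].mean(0),q.sum(), np.ptp(sub[q],axis=0))
```

```text
[  8   7  28  27 596] [281.47651007 215.06543624]
0.24330280830737094 [0.60489424 0.09815001 0.24330281]
[0.60431734 0.09806142 0.24297934] 649 [0.0244994  0.02527362 0.00504247]
```

Request:
jog_arm:
  steps:
    - {"dx": 0.11, "dy": 0.1, "dz": -0.5, "twist": 0.0}
    - {"dx": 0.11, "dy": 0.1, "dz": -1.0, "twist": 0.0}
    - {"dx": 0.11, "dy": 0.1, "dz": -1.4, "twist": 0.0}
    - {"dx": 0.11, "dy": 0.1, "dz": -1.4, "twist": 0.0}

```text
t: 9.0
tool_pos: [0.6029, 0.0971, 0.2527]
tool_rot: [0.243, -3.127, -0.003]
contact_force: [-0.1, -0.8, 0.2]
opening: 0.0004
```

```bash
python3 hp.py w11
```

```text
[0.60385907 0.09723552 0.25478953] [ 2.43510049e-01 -3.13040670e+00 -2.38034973e-03] [0.36561996 0.28922086 1.00493874] -3.851636526575772e-05 9.05
```

View pics/w11.png

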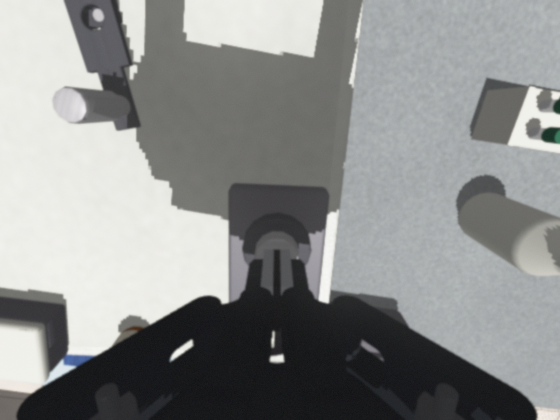

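The fingertips stand over the button at (277,245). Pressing in small steps.

Request:
jog_arm:
  steps:
    - {"dx": 0.0, "dy": 0.0, "dz": -0.15, "twist": 0.0}
    - {"dx": 0.0, "dy": 0.0, "dz": -0.22, "twist": 0.0}
    - {"dx": 0.0, "dy": 0.0, "dz": -0.27, "twist": 0.0}
    - {"dx": 0.0, "dy": 0.0, "dz": -0.27, "twist": 0.0}

```text
t: 9.55
tool_pos: [0.6042, 0.0971, 0.2395]
tool_rot: [0.244, -3.132, -0.002]
contact_force: [-1.2, -0.7, 3.6]
opening: 0.0003
```

Request:
jog_arm:
  steps:
    - {"dx": 0.0, "dy": 0.0, "dz": -0.04, "twist": 0.0}
    - {"dx": 0.0, "dy": 0.0, "dz": -0.05, "twist": 0.0}
    - {"dx": 0.0, "dy": 0.0, "dz": -0.05, "twist": 0.0}

```text
t: 9.93
tool_pos: [0.6042, 0.0971, 0.237]
tool_rot: [0.244, -3.132, -0.001]
contact_force: [-2.3, -1.0, 5.1]
opening: 0.0003
```

Request:
jog_arm:
  steps:
    - {"dx": 0.0, "dy": 0.0, "dz": -0.03, "twist": 0.0}
    - {"dx": 0.0, "dy": 0.0, "dz": -0.04, "twist": 0.0}
    - {"dx": 0.0, "dy": 0.0, "dz": -0.04, "twist": 0.0}

```text
t: 10.3
tool_pos: [0.6043, 0.0971, 0.2369]
tool_rot: [-0.244, 3.132, 0.001]
contact_force: [-5.4, -1.1, 11.3]
opening: -0.0002
```

Bottomed out: the height held at 0.237 while the force rose to 11 N. Releasing.

Request:
jog_arm:
  steps:
    - {"dx": 0.0, "dy": 0.0, "dz": 0.0, "twist": 0.0}
    - {"dx": 0.0, "dy": 0.0, "dz": 0.3, "twist": 0.0}
    - {"dx": 0.0, "dy": 0.0, "dz": 1.0, "twist": 0.0}
    - {"dx": 0.0, "dy": 0.0, "dz": 1.7, "twist": 0.0}
    - {"dx": 0.0, "dy": 0.0, "dz": 2.2, "twist": 0.0}

```text
t: 10.92
tool_pos: [0.6047, 0.0973, 0.3717]
tool_rot: [-0.244, 3.129, 0.002]
contact_force: [-0.1, 0.2, 0.6]
opening: -0.0
```

Request:
jog_arm:
  steps:
    - {"dx": 0.4, "dy": 0.0, "dz": 0.1, "twist": 0.0}
    - {"dx": 0.0, "dy": -0.6, "dz": 0.2, "twist": 0.0}
    - {"dx": -0.4, "dy": -1.2, "dz": 0.2, "twist": 0.0}
    - {"dx": -0.6, "dy": -1.2, "dz": 0.2, "twist": 0.0}
    - {"dx": -0.6, "dy": -1.2, "dz": 0.2, "twist": 0.0}

```text
t: 11.55
tool_pos: [0.5684, 0.0257, 0.3842]
tool_rot: [-0.244, 3.128, 0.002]
contact_force: [-0.2, 0.8, -0.1]
opening: -0.0002
```

```bash
python3 hp.py w12
python3 - <<'E'
from h import *
d=grab('side','e12');cv2.imwrite('pics/e12c.png',cv2.resize(d['frame'][130:290,180:380,::-1],None,fx=3,fy=3,interpolation=cv2.INTER_CUBIC))
w=load('w12');P=cloud(w)
print(ctrl.get_obs()['contact_force'])
E
```

```text
[0.56875514 0.02597016 0.38394679] [-2.44840979e-01  3.12805888e+00  2.31425665e-03] [-0.03924936 -0.45748666 -0.85537068] -1.866140758271469e-05 11.6
[-0.7032333  -0.48570105  0.21330826]
```

View pics/w12.png

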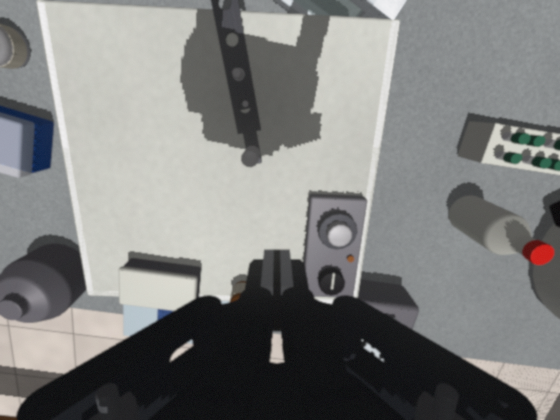

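View pics/e12.png

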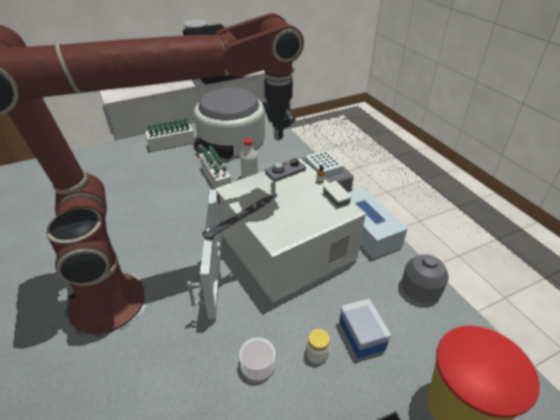

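The wrist view shows holes at (228,5), (232,41), (238,73) and (244,105), with the peg in the third, and the button at (339,235). The side view shows the door ajar and the arm clear.

Run:
```python
from h import *
w=load('w12');P=cloud(w)
h=onz(w,238,73,.215);c=np.array([.471,-.0247]);a=.340;e=(h[:2]-c);print(h,'along',e@[np.cos(a),np.sin(a)],'across',e@[-np.sin(a),np.cos(a)])
print('bar z',np.median(P[84:92,238:244,2]),'button z',np.median(P[230:240,335:343,2]),'before .2433; roof',np.median(P[150:250,130:180,2]))
print(ctrl.get_obs()['t'],ctrl.get_obs()['dq'])
print(ctrl.finish_job())
```

```text
[ 0.46634953 -0.02650532  0.215     ] along -0.004986305637186734 across -0.00015110361736759832
bar z 0.2145959008487569 button z 0.24334607151173027 before .2433; roof 0.20501467461158737
11.65 [ 0.00400218  0.01254331 -0.00607128 -0.00317416  0.00154049 -0.00247175]
the job is handed in; nothing more can be done
None
```

The stay is on the peg by its third hole and the fan button has been pressed and released. I handed the job in at 11.65 s; no verdict was reported.

- **Stay and door:** I gripped the bar's free end, lifted it, swung the door out and lowered hole 3 over the peg, with at most about 4 N on the tool. I then let go.
- **Button:** I pressed it until it bottomed out: the height stopped changing while the force rose to 11 N. Then I let it come back up.

**Last checks**
- **Hole on the peg:** the wrist picture shows the peg inside the third hole. The hole sits 5 mm along and 0.2 mm across from the plate centre. The bar lies level, its top at 0.2146 m against a roof at 0.205 m.
- **Door angle:** I did not measure this at the end. The geometry I used to place the bar predicted about 0.51 rad, and the last side picture shows the door ajar.
- **Button released:** its top is back at 0.2433 m, the same as before the press.
- **Clearances:** the arm was clear of everything. The bystanders looked unmoved in the pictures, but I did not re-measure them.

No check failed. The only disagreement was a spread of up to about 7 mm between the first camera estimates of the button's position. I used the close wrist view instead.

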